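# Close up the prototype case

### The job

Close up the clear project case: with the fingertips push the tray with the circuit boards into it until it is fully home, then push the hinged lid down until it is shut. Do not pick up or lift anything, and leave the other things on the bench where they are.

Things in the scene. Friction and masses are not known exactly. Their poses are not given: they have to be found in the camera images.
- case: project case, fixed: fibreboard plate 6 mm thick (local x -170 to 75, y -100 to 100 mm) with a clear acrylic box on it, open in front and on top. Origin under the box's middle at table height; x points from the open front to the back wall, y across, z up. Box inside: x -65 (front edges of side walls) to 65 mm (back wall), y -60 to 60 mm; walls 4 mm thick, top 75 mm above the table.
- case_front (a point): middle of the box's open front, on the base plate (6 mm above the table, 65 mm in front of the case's origin); axes as the case's. Ahead of it two wooden guide strips (y = 60 to 70 mm either side, top 18 mm above the table, to the plate's front end) lead the tray.
- tray: loose white tray with a blue and a green circuit board, 130 (x) x 116 (y) mm, 0.2 to 0.5 kg, lying on the plate between the guide strips, sticking out of the box by 50 to 90 mm. Origin: centre of its underside; axes as the case's. Slides along x by a push of 1 to 5 N. Home when it meets the back wall: origin straight above the case's, front panel flush with the side walls' front edges.
- tray_front (a point): middle of the outer face of the tray's upright front panel (116 mm wide, 5 mm thick, top 70 mm above the table), 41 mm above the table and 65 mm in front of the tray's origin; the face to push
- lid (a joint): angle of the case's clear lid, hinged on top of the back wall: 0 = shut (level on the box), grows as it opens; starts 1.0 to 1.35 rad, stiff: stays where left, 0.5 to 2 N at the front edge moves it. Plate 143.5 mm from hinge to front edge, 132 mm wide, 4 mm thick. An orange strip hangs 12 mm below its front edge; shut, it lies 5 mm in front of the tray's panel, so the tray must be in first.
- lid_hinge (a point): middle of the lid's hinge line, 75 mm above the table, 69 mm behind the case's origin, level with the lid's underside. Its axes turn with the lid: -x runs from hinge to front edge, +z out of the upper (outer) face; with the lid shut they equal the case's
- lid_edge (a point): middle of the lid's front edge, on its upper (outer) face
- tape: roll of grey tape lying flat, 60 mm across, 24 mm high, beside the case; to be left alone; origin at the middle of its underside
- lamp: white globe on a grey foot, 50 mm across, 110 mm high, standing beside the case on its local -y side; to be left alone; origin at the middle of its underside
- meter: blue multimeter lying flat, 130 x 70 x 38 mm, beside the case on its local +y side; to be left alone; origin at the middle of its underside
- cutter: black utility cutter lying flat, 150 x 26 x 19 mm; to be left alone; origin at the middle of its underside
- screwdriver: yellow-handled screwdriver lying flat; to be left alone
- gluegun: red glue gun lying on its side, about 170 x 125 x 42 mm; to be left alone
Not all that is in view belongs to the job. There is more than one size of the tray; the job needs the larger.

How it is judged:
By the outcome, as a careful person would: the job done as asked, in the order asked, and still so for the second after the job is handed in, with the robot touching nothing.
It also fails if it takes over 51 s, if anything falls off the work surface, if the arm or the gripper's body presses on something with over 40 N, if the wrist force passes 120 N, or if a joint passes its speed limit or range.

### The arm

A 7-joint arm with a two-finger parallel gripper is mounted at the origin on the work surface. World frame = base frame: x ahead of the robot, y to its left, z up, the work surface at z = 0. Lengths are in m, angles in rad, forces in N, time in s.
With the tool pointing down it reaches from about 0.425 to 0.925 m from the base axis. Payload 6.8 kg.
Tool frame: the origin (TCP) lies at the very end of the fingers, on their centre line; the grasp point (between the pads) lies 19 mm behind it; z points along the fingers, y is the line along which they close (so a half turn about z gives the same grasp; the last joint's range is limited). The gripper opens to 85 mm and grips with 20 to 120 N. Pads are 22 mm wide; open, the fingers measure 114 mm over their backs; the gripper's body (76 mm by 85 mm) begins 54 mm behind the grasp point. The pads swing forward as they close: fully open they stand 13 mm farther back than shut.
Start: joints at [-1.369, 0.477, 0.022, 1.555, -0.011, 1.109, -0.083], TCP at [0.206, 0.643, 0.231] pointing down, gripper open.
Joint ranges: [-2.96, 2.96], [-0.34, 2.1], [-1.41, 1.46], [0.24, 2.44], [-1.37, 4.51], [0.17, 1.92], [-2.96, 2.96]. Speed limits (rad/s): [2.39, 2.39, 3.14, 3.14, 3.14, 3.14, 3.14].

### API

Orientations are given as a rotation vector (axis times angle).
In Python, from bench import r gives the robot as it stands. The module is installed in compiled form; this text tells all that it offers.
- The arm moves only by the tool servo_tool, never from a script. Its argument "commands" is a list of rows, each a list of 7 numbers: the turn, a rotation vector about the world's x, y, z in degrees, then the shift along the world's x, y, z in mm, then the closure, from 0 (fully open) to 1 (shut). A call has 1 to 5 rows; each row is the pose to reach, as a shift and turn from the pose commanded when the call began; what a row does not reach only later rows make up. A row lasts 1/12 s, in which the tool goes at most 41.7 mm and 7.16 degrees, less where a joint would pass 70% of its speed; a pose out of reach is approached as far as the arm can. A call with a gripper value outside its range is refused whole. The fingers move at their own pace and stop on an object; "force" is the grip in N (left out, the last holds). Time passes only in rows, so rows that repeat a pose let the fingers close. It gives the time, the measured TCP pose, the force, the opening and the grip force at its end, in the units of the state.
- r.get_obs(): the state, without advancing time (a new reading comes with each control period).
- r.grab_frame(name): name is "scene" or "top" or "wrist"; returns (picture, depth): 384x512x3 uint8, blue, green, red; 384x512 float32, m along the optical axis (not along the pixel's ray), 0 where there is no reading.
- r.camera_info(name): a dict with "vertical_fov" (degrees; the focal length in pixels is half the picture's height over the tangent of half this angle, whatever the lens; pixels are square), "cx", "cy" (the principal point, pixels), "D" ([k1, k2, p1, p2, k3] as OpenCV has them; the pictures are not rectified), "cam_to_world" (4x4, takes a point from camera to world coordinates); the wrist camera has in their place "T_tool_cam" (4x4, takes a point from camera to tool coordinates, whose origin is the TCP and whose axes are the flange's). Camera axes: x right, y up, looking along -z (the intrinsics and any distortion apply to the point x, -y, -z); pixel columns grow to the right and rows downward; lengths in m; the calibration is good to about 2 mm. A picture is of the moment at which its call begins: read the wrist's pose just before it. camera_info takes no time and is no camera call.
- r.hand_in(): hands the job in; it is judged then, once.
The state is a dict: "clock": time; "joints": joint angles; "qvel": joint speeds; "tau": joint torques, N m; "tcp_pos": TCP position; "orientation": TCP orientation; "contact_force": force on the tool from outside, world axes, zero at the start; "moment": the same for the moment, N m; "grip_width": finger opening in m; "gripper_force": force on a finger pad.
Only numpy, scipy, OpenCV 4.12 (cv2) and the standard library are available. Lean on these libraries where they do the work, as an engineer would, in place of code of your own. Each camera call takes 0.05 s, during which the arm holds its last target. There are 200 camera calls.

## Working session

There is one attempt and no reset: what is moved stays moved. The work goes in short steps, Python scripts to look and compute and a tool call to move; the robot and the scene stay as the last step left them, time stands still between calls to the robot, and variables do not carry over. Pictures are saved under pics/ and viewed, at most 10 in all, crops included, and the job is handed in when it is done.

Besides the shell and the picture viewer there is one more tool, called as name([rows], argument=value, ...), one row to a line, values as JSON. servo_tool: Moves the arm, as the interface text tells. Its arguments: {"type":"object","properties":{"commands":{"type":"array"},"force":{"type":"number"}},"required":["commands"]}

```bash
mkdir -p pics; cat > h.py <<'E'
import numpy as np, cv2
from bench import r
def K(n):
    c=r.camera_info(n); f=192/np.tan(np.radians(c["vertical_fov"])/2)
    return np.array([[f,0,c["cx"]],[0,f,c["cy"]],[0,0,1.]]),np.array(c["D"],float),np.array(c["cam_to_world"]) if "cam_to_world" in c else None
def grab(n):
    im,d=r.grab_frame(n); np.savez(f"pics/{n}.npz",im=im,d=d); return im,d
def ray(n,u,v):
    k,D,T=K(n); p=cv2.undistortPoints(np.array([[[u,v]]],float),k,D)[0,0]
    return T[:3,3],T[:3,:3]@np.array([p[0],-p[1],-1])
def atz(n,u,v,z):
    o,d=ray(n,u,v); return o+d*(z-o[2])/d[2]
def atd(n,u,v):
    d=np.load(f"pics/{n}.npz")["d"]; o,q=ray(n,u,v); return o+q*np.median(d[int(v)-1:int(v)+2,int(u)-1:int(u)+2])
def pix(n,P):
    k,D,T=K(n); P=np.atleast_2d(P); c=(P-T[:3,3])@T[:3,:3]; c=c*[1,-1,-1]
    return cv2.projectPoints(c,np.zeros(3),np.zeros(3),k,D)[0][:,0]
E
python3 - <<'E'
from h import *
for n in("scene","top"):
    im,d=grab(n); cv2.imwrite(f"pics/{n}0.png",cv2.resize(im,None,fx=1.5,fy=1.5)); k,D,T=K(n); print(n,k[0,0],D,T.round(3).tolist())
print(r.get_obs())
E
```

```text
scene 398.64844949767627 [-0.14021087  0.          0.          0.          0.        ] [[-0.354, -0.67, 0.653, 1.223], [0.935, -0.245, 0.255, 0.258], [-0.011, 0.701, 0.713, 0.822], [0.0, 0.0, 0.0, 1.0]]
top 398.71547048191013 [-0.01294827  0.          0.          0.          0.        ] [[0.002, 0.983, -0.183, 0.344], [-1.0, 0.006, 0.019, 0.024], [0.02, 0.182, 0.983, 1.323], [0.0, 0.0, 0.0, 1.0]]
{'clock': 0.1, 'joints': array([-1.36910898,  0.47771711,  0.02236108,  1.5563537 , -0.01147834,
        1.10933773, -0.08312614]), 'qvel': array([ 4.68830762e-04, -2.08386256e-04, -5.24796813e-05, -2.61190997e-03,
        1.43430419e-04, -3.42883377e-04, -5.90225335e-04]), 'tau': array([ 5.21866328e-03, -5.97759676e+01,  1.61400408e+00, -2.81953883e+01,
        1.28867046e-02,  5.00813607e-03,  4.88600179e-06]), 'tcp_pos': array([0.20563975, 0.64233877, 0.23042307]), 'orientation': array([-4.84672107e-01, -3.10386822e+00,  2.64491229e-03]), 'contact_force': array([-0.46176682,  0.20384474, -0.09689104]), 'moment': array([-0.02793097, -0.03551754,  0.00994923]), 'gripper_force': 0.0, 'grip_width': 0.08544170133081393}
```

View pics/scene0.png

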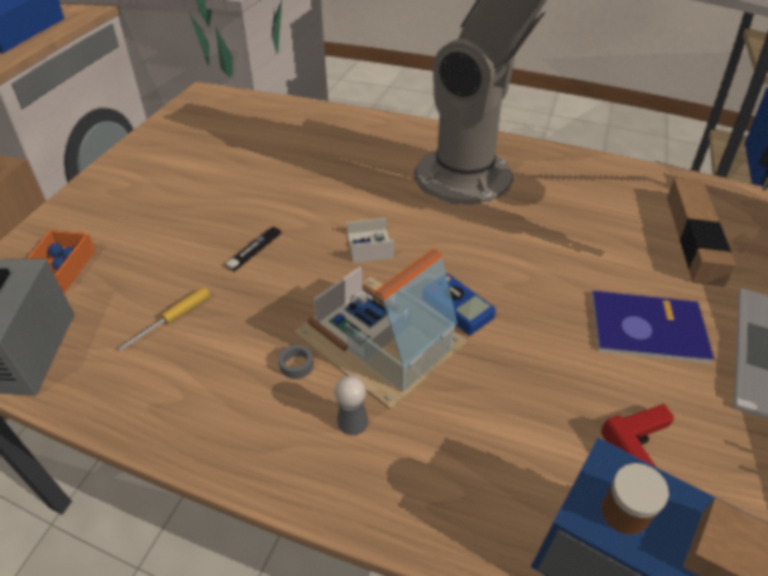

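View pics/top0.png

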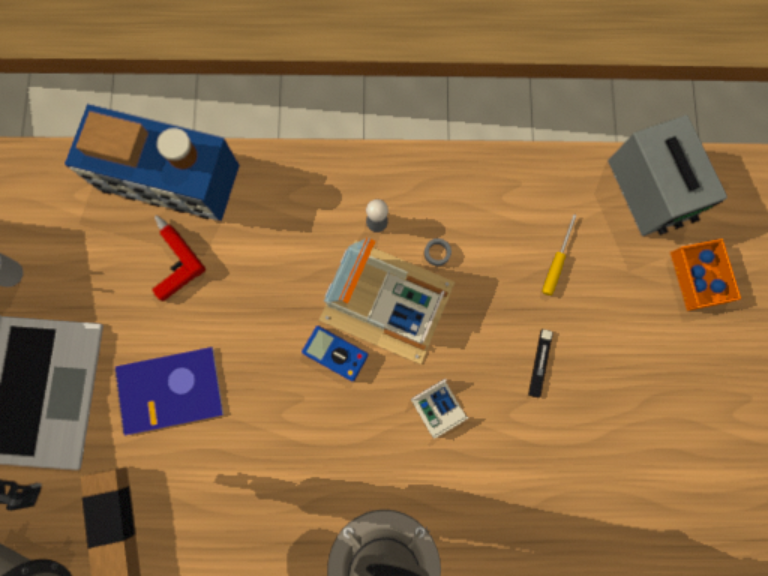

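The scene shows the case right of centre, with its open front towards -y and the lid up. In the top view (x1.5) the case is around (390,300), the lamp at (377,213), the tape at (437,250) and the meter at (335,352). The small decoy tray is at (440,408). I'll enlarge the case.

```bash
python3 - <<'E'
from h import *
im=np.load("pics/top.npz")["im"]; cv2.imwrite("pics/c1.png",cv2.resize(im[130:250,195:315],None,fx=5,fy=5,interpolation=cv2.INTER_CUBIC))
im=np.load("pics/scene.npz")["im"]; cv2.imwrite("pics/c2.png",cv2.resize(im[160:290,180:340],None,fx=4.6,fy=4.6,interpolation=cv2.INTER_CUBIC))
E
```

```text
(no output)
```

View pics/c1.png

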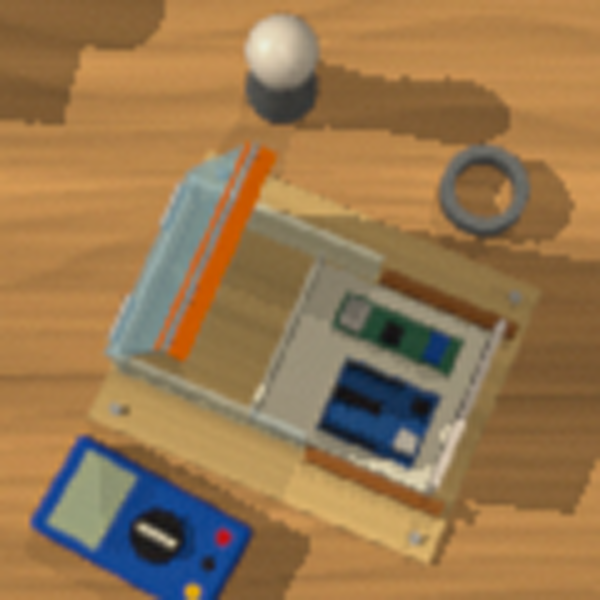

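View pics/c2.png

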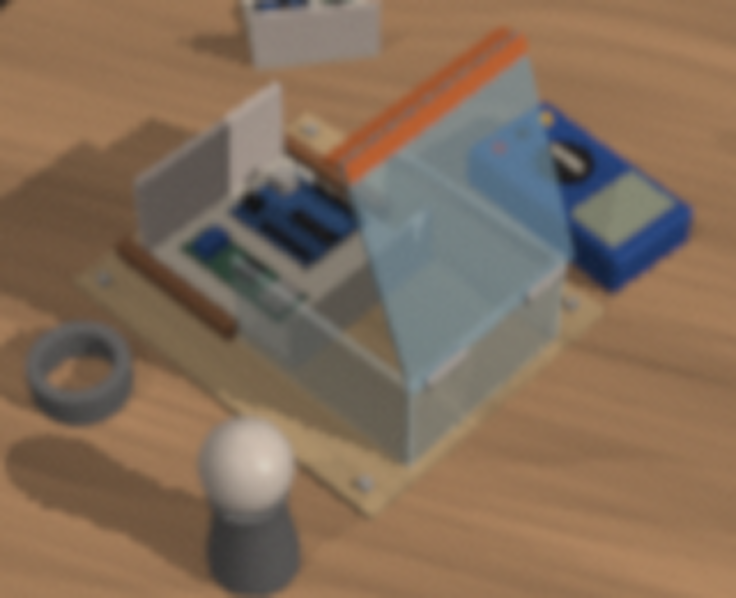

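Top crop (x5): plate corners are front (540,290) and (437,562), and back-left (90,415). The tray panel top runs (503,322)-(435,490), and the orange lid strip runs (265,150)-(175,355). Scene crop (x4.6): plate corners are (78,280), (370,515), (305,112) and (605,302), and the panel top is (135,183)-(280,85). The lid front edge runs about (335,165)-(520,35).

Next I'll fit poses.

```bash
cat > fit.py <<'E'
from h import *
from scipy.optimize import least_squares
t=lambda u,v:(195+(u+.5)/5-.5,130+(v+.5)/5-.5)
s=lambda u,v:(180+(u+.5)/4.6-.5,160+(v+.5)/4.6-.5)
obs=[("top",t(540,290),(-170,-100,6)),("top",t(437,562),(-170,100,6)),("top",t(90,415),(75,100,6)),
("scene",s(78,280),(-170,-100,6)),("scene",s(370,515),(75,-100,6)),("scene",s(305,112),(-170,100,6)),("scene",s(605,302),(75,100,6)),
("scene",s(408,385),(69,-64,75)),("scene",s(565,262),(69,64,75))]
def W(p,c):
    c=np.atleast_2d(c)/1000.; a=p[2]; return np.c_[p[0]+np.cos(a)*c[:,0]-np.sin(a)*c[:,1],p[1]+np.sin(a)*c[:,0]+np.cos(a)*c[:,1],c[:,2]]
def res(p): return np.concatenate([pix(n,W(p,c))[0]-uv for n,uv,c in obs])
E
python3 - <<'E'
from fit import *
q=least_squares(res,[.5,.0,1.2],loss="soft_l1"); p=q.x; np.save("case.npy",p)
print(p,np.degrees(p[2])); print(res(p).reshape(-1,2).round(1))
# tray: panel top corners
tr=[("scene",s(135,183),(-65,-58,70)),("scene",s(280,85),(-65,58,70)),("top",t(505,322),(-65,-58,70)),("top",t(437,490),(-65,58,70))]
f=lambda o:np.concatenate([pix(n,W(p,np.array(c)+[o[0],o[1],0]))[0]-uv for n,uv,c in tr])
g=least_squares(f,[-70,0.]); print("tray off",g.x,f(g.x).round(1))
def lidp(th,x,y,z): return (69+np.cos(th)*x+np.sin(th)*z, y, 75-np.sin(th)*x+np.cos(th)*z)
L=[("scene",s(335,165),-66),("scene",s(520,35),66),("top",t(250,145),-66),("top",t(160,350),66)]
for zz in(4,0):
  f=lambda o:np.concatenate([pix(n,W(p,lidp(o[0],-143.5,y,zz)))[0]-uv for n,uv,y in L])
  g=least_squares(f,[1.2]); print("lid",g.x,f(g.x).round(1))
C=lambda c:W(p,c)[0].round(3)
print("tf",C((-135,0,41)),"home",C((-65,0,41)))
for n,uv,z in(("lamp",(251,126+.0),0),):pass
print("lamp",atz("top",*t(281,50),.085),"tape",atz("top",*t(484,190),.02),"small",atz("top",440/1.5,408/1.5,.03),"meter",atz("top",335/1.5,352/1.5,.038))
E
```

```text
[0.58004934 0.03571997 1.17128434] 67.10964909209058
[[ 0.9  0.1]
 [-1.   0.5]
 [ 0.3  0.8]
 [-1.5  0.1]
 [ 0.2  0.1]
 [ 0.1  0. ]
 [-0.3  1.2]
 [ 0.4  1.2]
 [ 0.2 -1.2]]
tray off [-86.12424709   1.91757021] [ 0.4 -0.2 -0.3 -0.4  0.1 -0.1 -0.1 -0.4]
lid [1.23532673] [ 1.8 -0.3  0.4 -1.   1.3 -0.5  0.8  0.1]
lid [1.26304532] [ 1.8 -0.2  0.4 -1.   1.3 -0.5  0.8  0.1]
tf [ 0.528 -0.089  0.041] home [ 0.555 -0.024  0.041]
lamp [0.74789267 0.01933088 0.085     ] tape [ 0.67194724 -0.11816711  0.02      ] small [ 0.32698494 -0.11866435  0.03      ] meter [0.44424328 0.10570678 0.038     ]
```

Case origin is (0.580, 0.036), yaw 67.1°; residuals are about 1 px. The tray sticks out 86 mm (the stated range is 50-90) and the lid is at about 1.24 rad (stated 1.0-1.35), so both fits are consistent. The push starts at about (0.50,-0.155). Moving there with fingers shut, turning about -95° on the way.

servo_tool([
  [0, 0, -6, 6, -20, 30, 1],
  [0, 0, -12, 12, -50, 60, 1],
  [0, 0, -18, 20, -88, 70, 1],
  [0, 0, -24, 35, -126, 70, 1],
  [0, 0, -30, 50, -164, 70, 1],
])

```text
clock: 0.52
tcp_pos: [0.2559, 0.4776, 0.302]
orientation: [-1.277, -2.87, -0.002]
contact_force: [0.8, -0.3, 0.0]
grip_width: 0.0257
gripper_force: 0.0
```

servo_tool([
  [0, 0, -6, 15, -38, 0, 1],
  [0, 0, -12, 30, -76, 0, 1],
  [0, 0, -18, 45, -114, 0, 1],
  [0, 0, -24, 60, -152, 0, 1],
  [0, 0, -30, 75, -190, 0, 1],
])

```text
clock: 0.93
tcp_pos: [0.3309, 0.2867, 0.301]
orientation: [-1.978, -2.441, 0.0]
contact_force: [0.3, 1.2, 0.1]
grip_width: -0.0002
gripper_force: 0.0
```

```bash
python3 -c "
from bench import r
o=r.get_obs();print(o)"
```

```text
{'clock': 0.9333, 'joints': array([-1.16817037, -0.0069472 ,  0.31353745,  2.01614938,  0.00205488,
        1.1323757 , -0.64675977]), 'qvel': array([ 0.46174114, -0.3845236 ,  0.43842644,  0.35653841,  0.12336369,
       -0.00220635, -0.41013415]), 'tau': array([ -3.90159935, -23.80997658,  -2.11119063, -28.22645545,
        -0.3205171 ,   0.16661477,   0.48373818]), 'tcp_pos': array([0.33090714, 0.28669606, 0.30104866]), 'orientation': array([-1.97772132e+00, -2.44056953e+00,  4.91571773e-04]), 'contact_force': array([0.27171447, 1.21593434, 0.13059518]), 'moment': array([ 0.00551243,  0.00937391, -0.0077313 ]), 'gripper_force': 0.0, 'grip_width': -0.00018109179304711794}
```

servo_tool([
  [0, 0, -4, 20, -32, 0, 1],
  [0, 0, -8, 40, -64, 0, 1],
  [0, 0, -12, 60, -96, 0, 1],
  [0, 0, -16, 80, -128, 0, 1],
  [0, 0, -20, 95, -160, 0, 1],
])

```text
clock: 1.35
tcp_pos: [0.4267, 0.1269, 0.3014]
orientation: [2.37, 2.062, 0.001]
contact_force: [0.2, 0.5, -0.2]
grip_width: -0.0001
gripper_force: 0.0
```

servo_tool([
  [0, 0, -3, 13, -36, 0, 1],
  [0, 0, -6, 26, -72, 0, 1],
  [0, 0, -9, 39, -108, 0, 1],
  [0, 0, -12, 52, -144, 0, 1],
  [0, 0, -15, 65, -180, 0, 1],
])

```text
clock: 1.77
tcp_pos: [0.4908, -0.0529, 0.3013]
orientation: [-2.618, -1.736, -0.001]
contact_force: [0.7, 0.9, -0.3]
grip_width: 0.0001
gripper_force: 0.0
```

servo_tool([
  [0, 0, 0, 5, -35, 0, 1],
  [0, 0, 0, 10, -70, 0, 1],
  [0, 0, 0, 10, -105, -10, 1],
  [0, 0, 0, 10, -105, -40, 1],
  [0, 0, 0, 10, -105, -70, 1],
])

```text
clock: 2.18
tcp_pos: [0.5011, -0.1592, 0.2314]
orientation: [2.618, 1.732, 0.003]
contact_force: [1.0, 0.3, -0.6]
grip_width: -0.0003
gripper_force: 0.0
```

```bash
cat > st.py <<'E'
from fit import *
from scipy.spatial.transform import Rotation as R
p=np.load("case.npy"); o=r.get_obs(); c,s_=np.cos(p[2]),np.sin(p[2]); d=o["tcp_pos"][:2]-p[:2]
print("clock",o["clock"],"tcp",o["tcp_pos"].round(4),"local",(np.array([d[0]*c+d[1]*s_,-d[0]*s_+d[1]*c])*1000).round(1),"F",o["contact_force"].round(1))
M=R.from_rotvec(o["orientation"]).as_matrix(); print("tool y",np.degrees(np.arctan2(M[1,1],M[0,1])).round(1),"z",M[:,2].round(3))
print(o["joints"].round(2))
E
python3 st.py
```

```text
clock 2.1833 tcp [ 0.5011 -0.1592  0.2314] local [-210.3   -3.1] F [ 1.   0.3 -0.6]
tool y -23.0 z [ 0.003 -0.001 -1.   ]
[-0.47  0.29  0.8   1.95 -0.24  1.    0.04]
```

servo_tool([
  [0, 0, 0, 0, 0, -38, 1],
  [0, 0, 0, 0, 0, -76, 1],
  [0, 0, 0, 0, 0, -114, 1],
  [0, 0, 0, 0, 0, -150, 1],
  [0, 0, 0, 0, 0, -180, 1],
])

```text
clock: 2.6
tcp_pos: [0.4995, -0.1557, 0.0486]
orientation: [-2.615, -1.739, 0.003]
contact_force: [1.0, 0.5, 0.1]
grip_width: 0.0001
gripper_force: 0.0
```

servo_tool([
  [0, 0, 0, 2, 6, -10, 1],
  [0, 0, 0, 7, 17, -10, 1],
  [0, 0, 0, 12, 27, -10, 1],
  [0, 0, 0, 13, 30, -10, 1],
  [0, 0, 0, 13, 30, -10, 1],
])

```text
clock: 3.02
tcp_pos: [0.5162, -0.1242, 0.043]
orientation: [2.612, 1.743, 0.005]
contact_force: [-0.1, -0.3, -0.4]
grip_width: 0.0001
gripper_force: 0.0
```

```bash
python3 - <<'E'
exec(open("st.py").read())
im,d=grab("scene"); cv2.imwrite("pics/s2.png",cv2.resize(im[100:300,160:400],None,fx=3,fy=3))
E
```

```text
clock 3.0167 tcp [ 0.5162 -0.1242  0.043 ] local [-172.2   -3.3] F [-0.1 -0.3 -0.4]
tool y -22.5 z [ 0.004  0.    -1.   ]
[-0.33  0.58  0.58  2.07 -0.54  0.63  0.22]
```

View pics/s2.png

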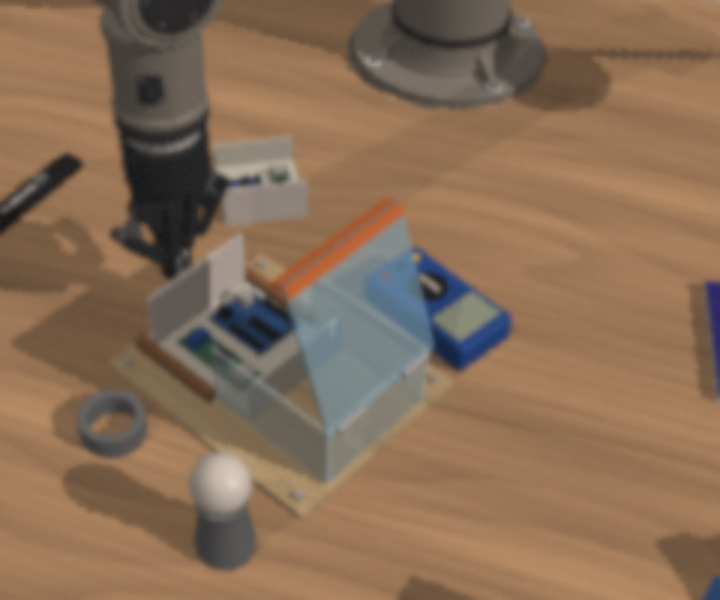

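The fingers are shut and centred in front of the panel, well clear of the lid and the other items. Pushing along (0.389, 0.921).

servo_tool([
  [0, 0, 0, 0, 6, 0, 1],
  [0, 0, 0, 2, 12, 0, 1],
  [0, 0, 0, 4, 17, 0, 1],
  [0, 0, 0, 6, 21, 0, 1],
  [0, 0, 0, 8, 26, 0, 1],
])

```text
clock: 3.48
tcp_pos: [0.5216, -0.1022, 0.0421]
orientation: [2.616, 1.735, -0.001]
contact_force: [-2.5, -6.6, 5.8]
grip_width: 0.0
gripper_force: 3.5
```

servo_tool([
  [0, 0, 0, 2, 5, 0, 1],
  [0, 0, 0, 4, 9, 0, 1],
  [0, 0, 0, 6, 14, 0, 1],
  [0, 0, 0, 8, 18, 0, 1],
  [0, 0, 0, 10, 23, 0, 1],
])

```text
clock: 3.9
tcp_pos: [0.5315, -0.0794, 0.0421]
orientation: [2.616, 1.735, -0.001]
contact_force: [-2.2, -6.5, 5.5]
grip_width: -0.0
gripper_force: 3.5
```

servo_tool([
  [0, 0, 0, 2, 5, 0, 1],
  [0, 0, 0, 4, 9, 0, 1],
  [0, 0, 0, 6, 14, 0, 1],
  [0, 0, 0, 8, 18, 0, 1],
  [0, 0, 0, 10, 23, 0, 1],
])

```text
clock: 4.32
tcp_pos: [0.5415, -0.0564, 0.042]
orientation: [2.616, 1.735, -0.002]
contact_force: [-2.9, -5.9, 5.5]
grip_width: 0.0001
gripper_force: 3.5
```

```bash
python3 st.py
```

```text
clock 4.3167 tcp [ 0.5415 -0.0564  0.042 ] local [-99.9  -0.3] F [-2.9 -5.9  5.5]
tool y -22.9 z [ 0.    -0.002 -1.   ]
[-0.46  0.6   0.59  2.04 -0.54  0.66  0.09]
```

servo_tool([
  [0, 0, 0, 2, 4, 0, 1],
  [0, 0, 0, 3, 8, 0, 1],
  [0, 0, 0, 5, 11, 0, 1],
  [0, 0, 0, 6, 15, 0, 1],
  [0, 0, 0, 7, 17, 0, 1],
])

```text
clock: 4.73
tcp_pos: [0.5486, -0.0388, 0.0419]
orientation: [2.616, 1.736, -0.001]
contact_force: [-1.8, -5.4, 4.5]
grip_width: -0.0001
gripper_force: 3.3
```

servo_tool([
  [0, 0, 0, 0, 1, 0, 1],
  [0, 0, 0, 1, 2, 0, 1],
  [0, 0, 0, 1, 3, 0, 1],
  [0, 0, 0, 2, 4, 0, 1],
  [0, 0, 0, 2, 4, 0, 1],
])

```text
clock: 5.15
tcp_pos: [0.5504, -0.035, 0.0419]
orientation: [2.616, 1.736, -0.002]
contact_force: [-2.8, -5.9, 5.4]
grip_width: -0.0001
gripper_force: 3.0
```

```bash
python3 st.py
```

```text
clock 5.15 tcp [ 0.5504 -0.035   0.0419] local [-76.7  -0.2] F [-2.8 -5.9  5.4]
tool y -22.9 z [-0.    -0.002 -1.   ]
[-0.5   0.61  0.59  2.02 -0.55  0.67  0.05]
```

servo_tool([
  [0, 0, 0, 0, 1, 0, 1],
  [0, 0, 0, 1, 2, 0, 1],
  [0, 0, 0, 1, 2, 0, 1],
])

```text
clock: 5.4
tcp_pos: [0.5508, -0.0336, 0.0419]
orientation: [2.617, 1.736, -0.003]
contact_force: [-4.1, -6.3, 7.0]
grip_width: -0.0001
gripper_force: 3.8
```

servo_tool([
  [0, 0, 0, 0, 1, 0, 1],
  [0, 0, 0, 1, 2, 0, 1],
  [0, 0, 0, 1, 2, 0, 1],
])

```text
clock: 5.65
tcp_pos: [0.5507, -0.0335, 0.0419]
orientation: [2.618, 1.733, -0.007]
contact_force: [-7.3, -10.5, 8.5]
grip_width: -0.0001
gripper_force: 6.3
```

servo_tool([
  [0, 0, 0, 1, 2, 0, 1],
  [0, 0, 0, 1, 3, 0, 1],
  [0, 0, 0, 1, 3, 0, 1],
])

```text
clock: 5.9
tcp_pos: [0.5506, -0.0334, 0.0419]
orientation: [2.618, 1.729, -0.011]
contact_force: [-9.1, -16.6, 10.4]
grip_width: 0.0003
gripper_force: 9.8
```

```bash
python3 - <<'E'
exec(open("st.py").read())
im,d=grab("scene"); cv2.imwrite("pics/s3.png",cv2.resize(im[130:290,180:380],None,fx=4,fy=3.75,interpolation=cv2.INTER_CUBIC))
E
```

```text
clock 5.9 tcp [ 0.5506 -0.0334  0.0419] local [-75.1   0.2] F [ -9.1 -16.6  10.4]
tool y -23.1 z [-0.003 -0.007 -1.   ]
[-0.51  0.62  0.6   2.02 -0.54  0.67  0.04]
```

View pics/s3.png

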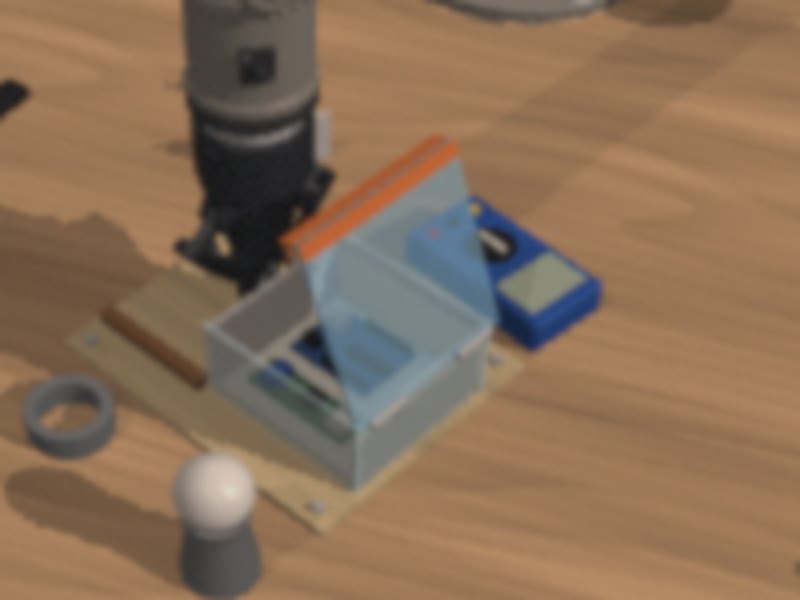

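The tray is home: force rose to about 19 N with no further travel, TCP stopped at local x = -75 (panel -65 less the 10 mm half finger), and the panel is flush with the wall fronts. Other objects look unmoved. Now I'll back off, rise and go over behind the lid.

servo_tool([
  [0, 0, 0, -4, -9, 0, 1],
  [0, 0, 0, -12, -27, 0, 1],
  [0, 0, 0, -18, -42, 10, 1],
  [0, 0, 0, -18, -42, 45, 1],
  [0, 0, 0, -18, -42, 85, 1],
])

```text
clock: 6.37
tcp_pos: [0.5333, -0.0696, 0.1263]
orientation: [-2.617, -1.734, 0.007]
contact_force: [0.5, 0.3, 0.6]
grip_width: 0.0
gripper_force: 0.0
```

servo_tool([
  [0, 0, 0, 0, 0, 40, 1],
  [0, 0, 0, 0, 0, 80, 1],
  [0, 0, 0, 0, 0, 120, 1],
  [0, 0, 0, 0, 0, 150, 1],
  [0, 0, 0, 0, 0, 165, 1],
])

```text
clock: 6.78
tcp_pos: [0.537, -0.0692, 0.2963]
orientation: [2.615, 1.737, 0.009]
contact_force: [0.2, 0.1, 0.2]
grip_width: -0.0003
gripper_force: 0.0
```

```bash
python3 - <<'E'
exec(open("st.py").read())
def tgt(th,rho=115,gap=0): 
    x=69-rho*np.cos(th)+4*np.sin(th)+10.5+gap; z=75+rho*np.sin(th)+4*np.cos(th); return W(p,(x,0,z))[0]
pt=tgt(1.24,gap=25); print("start",pt.round(4),"delta",((pt-o["tcp_pos"])*1000).round())
for th in(1.24,1.1,.95,.8,.65,.5,.35,.2,.1,0): print(th,(tgt(th)*1000).round(1),((tgt(th)-tgt(1.24,gap=25))*1000).round())
E
```

```text
clock 6.7833 tcp [ 0.537  -0.0692  0.2963] local [-113.4   -1.2] F [0.2 0.1 0.2]
tool y -22.8 z [ 0.006  0.001 -1.   ]
[-0.69  0.25  0.86  1.84 -0.21  1.14 -0.16]
start [0.6076 0.1011 0.1851] delta [  71.  170. -111.]
1.24 [597.9  78.  185.1] [-10. -23.   0.]
1.1 [592.1  64.2 179.3] [-16. -37.  -6.]
0.95 [586.2  50.3 170.9] [-21. -51. -14.]
0.8 [580.9  37.8 160.3] [-27. -63. -25.]
0.65 [576.3  26.8 147.8] [-31. -74. -37.]
0.5 [572.5  17.8 133.6] [-35. -83. -51.]
0.35 [569.5  10.7 118.2] [-38. -90. -67.]
0.2 [567.4   5.9 101.8] [-40. -95. -83.]
0.1 [566.6   3.9  90.5] [-41. -97. -95.]
0 [566.2   3.   79. ] [ -41.  -98. -106.]
```

servo_tool([
  [0, 0, 0, 14, 34, 0, 1],
  [0, 0, 0, 28, 68, 0, 1],
  [0, 0, 0, 43, 102, 0, 1],
  [0, 0, 0, 57, 136, 0, 1],
  [0, 0, 0, 72, 172, 0, 1],
])

```text
clock: 7.2
tcp_pos: [0.6079, 0.1048, 0.2924]
orientation: [-2.617, -1.738, -0.001]
contact_force: [0.5, -0.9, 0.1]
grip_width: 0.0003
gripper_force: 0.0
```

servo_tool([
  [0, 0, 0, 3, 5, -25, 1],
  [0, 0, 0, 3, 5, -55, 1],
  [0, 0, 0, 3, 5, -85, 1],
  [0, 0, 0, 3, 5, -108, 1],
  [0, 0, 0, 3, 5, -111, 1],
])

```text
clock: 7.62
tcp_pos: [0.6078, 0.1087, 0.1768]
orientation: [-2.614, -1.738, 0.01]
contact_force: [-0.3, 0.2, -0.6]
grip_width: -0.0003
gripper_force: 0.0
```

```bash
python3 - <<'E'
exec(open("st.py").read())
im,d=grab("scene"); cv2.imwrite("pics/s4.png",cv2.resize(im[110:290,170:400],None,fx=3.3,fy=3.3,interpolation=cv2.INTER_CUBIC))
E
```

```text
clock 7.6167 tcp [0.6078 0.1087 0.1768] local [78.   2.8] F [-0.3  0.2 -0.6]
tool y -22.8 z [-0.007 -0.002 -1.   ]
[-0.79  0.53  0.71  1.78 -0.4   0.99 -0.32]
```

View pics/s4.png

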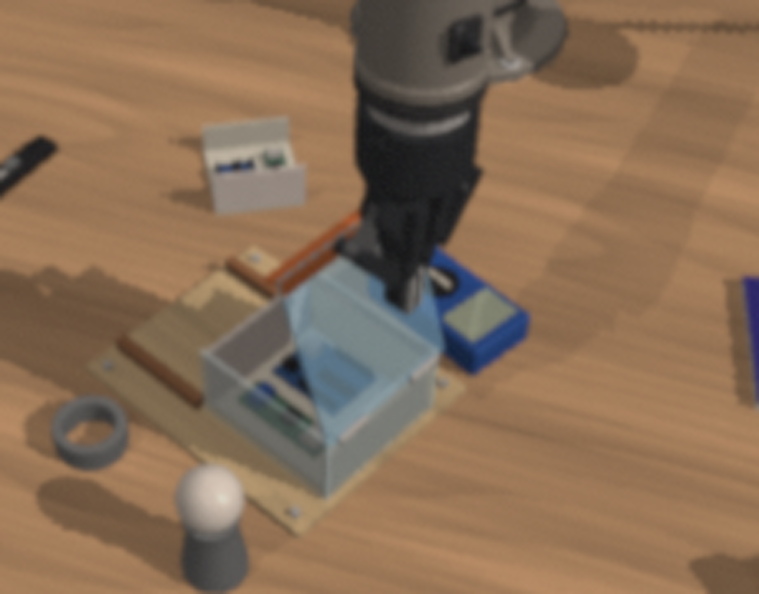

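The finger stands behind the lid and clear of it, and the tray is still flush. Swinging the lid down along its arc.

servo_tool([
  [0, 0, 0, -5, -15, 5, 1],
  [0, 0, 0, -10, -29, 8, 1],
  [0, 0, 0, -13, -38, 5, 1],
  [0, 0, 0, -16, -45, 3, 1],
  [0, 0, 0, -19, -52, -1, 1],
])

```text
clock: 8.08
tcp_pos: [0.5924, 0.0555, 0.1808]
orientation: [2.617, 1.737, 0.005]
contact_force: [0.6, 0.6, 2.1]
grip_width: -0.0001
gripper_force: 0.6
```

```bash
python3 st.py
```

```text
clock 8.0833 tcp [0.5924 0.0555 0.1808] local [23.  -3.7] F [0.6 0.6 2.1]
tool y -22.8 z [ 0.003  0.001 -1.   ]
[-0.73  0.48  0.72  1.84 -0.38  0.96 -0.24]
```

servo_tool([
  [0, 0, 0, -4, -8, -7, 1],
  [0, 0, 0, -8, -15, -15, 1],
  [0, 0, 0, -10, -21, -24, 1],
  [0, 0, 0, -13, -27, -31, 1],
  [0, 0, 0, -15, -31, -38, 1],
])

```text
clock: 8.5
tcp_pos: [0.576, 0.025, 0.14]
orientation: [-2.616, -1.739, 0.002]
contact_force: [-0.9, 1.0, 0.7]
grip_width: 0.0002
gripper_force: 0.5
```

servo_tool([
  [0, 0, 0, -2, -4, -7, 1],
  [0, 0, 0, -3, -7, -14, 1],
  [0, 0, 0, -4, -10, -22, 1],
  [0, 0, 0, -5, -12, -29, 1],
  [0, 0, 0, -6, -14, -36, 1],
])

```text
clock: 8.92
tcp_pos: [0.5707, 0.0117, 0.1045]
orientation: [2.616, 1.74, -0.0]
contact_force: [0.3, -1.1, 1.2]
grip_width: -0.0003
gripper_force: 0.4
```

```bash
python3 st.py
```

```text
clock 8.9167 tcp [0.5707 0.0117 0.1045] local [-25.8  -0.7] F [ 0.3 -1.1  1.2]
tool y -22.7 z [-0. -0. -1.]
[-0.62  0.54  0.66  1.95 -0.46  0.8  -0.11]
```

Now slowly down to 79 mm, watching the force.

servo_tool([
  [0, 0, 0, -1, -2, -5, 1],
  [0, 0, 0, -1, -4, -10, 1],
  [0, 0, 0, -2, -5, -14, 1],
  [0, 0, 0, -2, -6, -18, 1],
  [0, 0, 0, -2, -7, -21, 1],
])

```text
clock: 9.33
tcp_pos: [0.5687, 0.005, 0.0839]
orientation: [-2.616, -1.74, 0.0]
contact_force: [-0.3, 1.4, 1.1]
grip_width: -0.0002
gripper_force: 0.3
```

servo_tool([
  [0, 0, 0, 0, 0, -2, 1],
  [0, 0, 0, 0, 0, -4, 1],
  [0, 0, 0, 0, 0, -5, 1],
  [0, 0, 0, 0, 0, -6, 1],
  [0, 0, 0, 0, 0, -6, 1],
])

```text
clock: 9.75
tcp_pos: [0.5688, 0.0047, 0.079]
orientation: [-2.616, -1.739, -0.0]
contact_force: [-2.9, 0.7, 8.3]
grip_width: -0.0
gripper_force: 3.9
```

servo_tool([
  [0, 0, 0, 0, 0, -1, 1],
  [0, 0, 0, 0, 0, -2, 1],
  [0, 0, 0, 0, 0, -2, 1],
  [0, 0, 0, 0, 0, -2, 1],
])

```text
clock: 10.08
tcp_pos: [0.5689, 0.0047, 0.0787]
orientation: [-2.615, -1.738, -0.002]
contact_force: [-9.8, 0.8, 26.1]
grip_width: -0.0001
gripper_force: 13.1
```

servo_tool([
  [0, 0, 0, 0, 0, 4, 1],
  [0, 0, 0, 0, 0, 15, 1],
  [0, 0, 0, 0, 0, 50, 1],
  [0, 0, 0, 0, 0, 90, 1],
  [0, 0, 0, 0, 0, 130, 1],
])

```text
clock: 10.5
tcp_pos: [0.5681, 0.0046, 0.2077]
orientation: [2.616, 1.739, -0.003]
contact_force: [1.2, 0.8, 1.3]
grip_width: -0.0002
gripper_force: 0.0
```

servo_tool([
  [0, 0, 0, -10, -20, 40, 1],
  [0, 0, 0, -25, -50, 80, 1],
  [0, 0, 0, -40, -85, 80, 1],
  [0, 0, 0, -55, -120, 80, 1],
  [0, 0, 0, -65, -150, 80, 1],
])

```text
clock: 10.92
tcp_pos: [0.5027, -0.1477, 0.2882]
orientation: [2.616, 1.738, 0.004]
contact_force: [-0.4, -0.4, 0.4]
grip_width: -0.0001
gripper_force: 0.0
```

```bash
python3 - <<'E'
exec(open("st.py").read())
im,d=grab("scene"); cv2.imwrite("pics/s5.png",cv2.resize(im[110:290,170:400],None,fx=3.3,fy=3.3,interpolation=cv2.INTER_CUBIC))
im,d=grab("top"); cv2.imwrite("pics/t5.png",cv2.resize(im[120:290,180:390],None,fx=3.5,fy=3.5,interpolation=cv2.INTER_CUBIC))
E
```

```text
clock 10.9167 tcp [ 0.5027 -0.1477  0.2882] local [-1.99e+02 -1.00e-01] F [-0.4 -0.4  0.4]
tool y -22.8 z [ 0.003  0.001 -1.   ]
[-0.58  0.22  0.89  1.89 -0.19  1.12 -0.02]
```

View pics/s5.png

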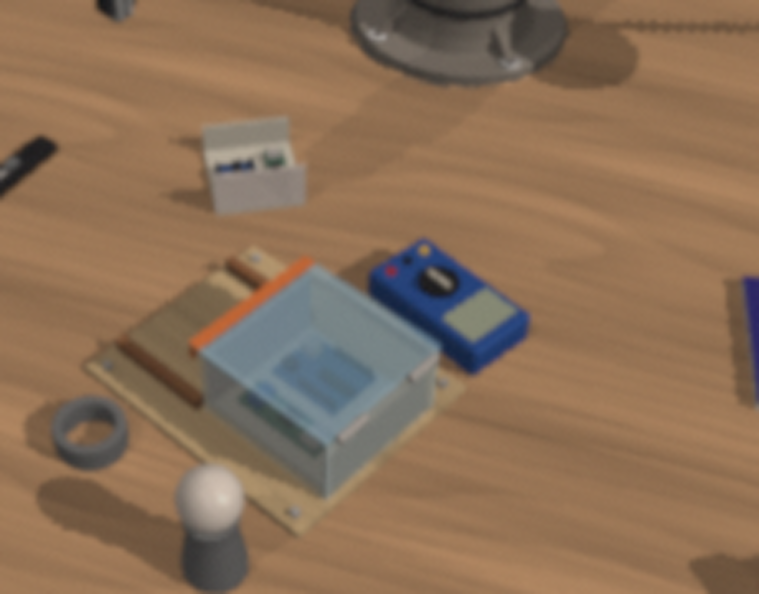

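View pics/t5.png

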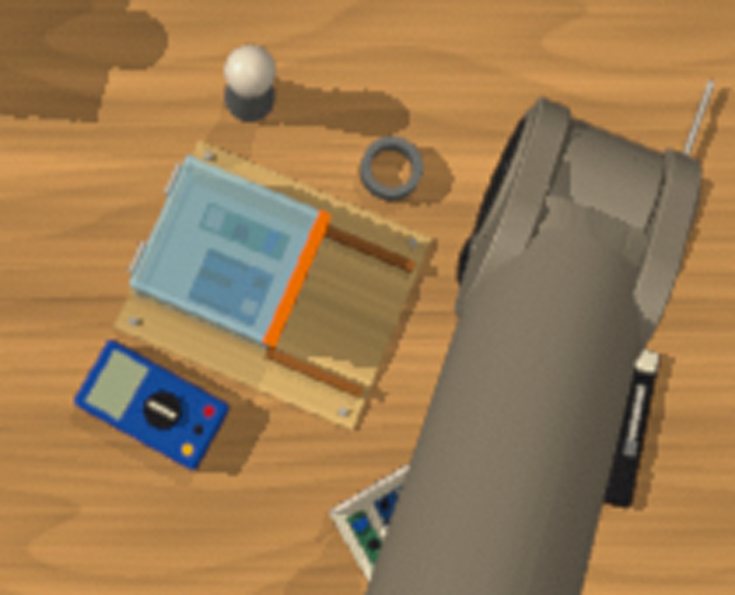

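Both views show the lid level and the orange strip in front of the flush tray panel. The tape, lamp, meter and small tray are undisturbed, and the arm is clear. One settling row, then hand in.

servo_tool([
  [0, 0, 0, 0, 0, 0, 1],
  [0, 0, 0, 0, 0, 0, 1],
])

```text
clock: 11.18
tcp_pos: [0.5041, -0.1444, 0.2865]
orientation: [-2.615, -1.74, -0.001]
contact_force: [-0.2, 0.7, 0.3]
grip_width: 0.0002
gripper_force: 0.0
```

```bash
python3 -c "
from bench import r
print(r.hand_in())"
```

```text
the job is handed in; nothing more can be done
None
```

The tray is fully home, the lid was then pushed shut, nothing else on the bench appears to have moved, and the job was handed in at about 11 s; no verdict was returned.

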